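# Seat the loaded heating block in the dry bath and start it

### The arm

A 7-joint arm with a two-finger parallel gripper is mounted at the origin on a cart in front of the work surface, level with it; the furniture and walls round the work are solid. World frame = base frame: x ahead of the robot, y to its left, z up, the work surface at z = 0. Lengths are in m, angles in rad, forces in N, time in s.
With the tool pointing down it reaches from about 0.425 to 0.875 m from the base axis. Payload 8.4 kg.
Tool frame: the origin (TCP) lies at the very end of the fingers, on their centre line; the grasp point (between the pads) lies 19 mm behind it; z points along the fingers, y is the line along which they close (so a half turn about z gives the same grasp; the last joint's range is limited). The gripper opens to 85 mm and grips with 20 to 120 N. Pads are 22 mm wide; open, the fingers measure 114 mm over their backs; the gripper's body (76 mm by 85 mm) begins 54 mm behind the grasp point. The pads swing forward as they close: fully open they stand 13 mm farther back than shut.
Start: joints at [1.133, 0.333, 0.04, 1.465, -0.013, 1.343, -0.059], TCP at [0.216, -0.613, 0.231] pointing down, gripper open.
Joint ranges: [-2.58, 2.58], [-0.38, 2.09], [-1.3, 1.39], [0.25, 2.4], [-1.5, 4.64], [0.08, 2.09], [-2.65, 2.65]. Speed limits (rad/s): [2.22, 2.22, 2.79, 2.79, 3.14, 3.14, 3.14].

### API

Orientations are given as a 3x3 rotation matrix whose columns are the frame's x, y, z axes.
In Python, from cell import sensors, read_camera, ticket gives the robot as it stands. The module is installed in compiled form; this text tells all that it offers.
- The arm moves only by the tool send_rows, never from a script. Its argument "series" is a list of rows, each a list of 2 entries, a list of its own where there are three numbers: the shift along the world's x, y, z in mm, then the turn, a rotation vector about the world's x, y, z in degrees. A call has 1 to 10 rows; each row is the pose to reach, as a shift and turn from the pose commanded when the call began; what a row does not reach only later rows make up. A row lasts 1/12 s, in which the tool goes at most 41.7 mm and 7.16 degrees, less where a joint would pass 70% of its speed; a pose out of reach is approached as far as the arm can. A call with a gripper value outside its range is refused whole. "fingers" is the opening, from -1 (shut) to 1 (fully open), set as the call begins (left out, the last holds). The fingers move at their own pace and stop on an object; "squeeze" is the grip in N (left out, the last holds). Time passes only in rows, so rows that repeat a pose let the fingers close. It gives the time, the measured TCP pose, the force, the opening and the grip force at its end, in the units of the state.
- sensors.read_state(): the state, without advancing time (a new reading comes with each control period).
- read_camera(name): name is "scene" or "top" or "wrist"; returns a dict with "image" (400x640x3 uint8, red, green, blue), "range_z" (400x640 float32, m along the optical axis (not along the pixel's ray), 0 where there is no reading), "camera_matrix" (3x3 intrinsics, pixels), "xyz" and "orientation" of the camera in the world. Camera axes: x right, y down, z forward; pixel columns grow to the right and rows downward; lengths in m; the calibration is good to about 2 mm. A picture is of the moment at which its call begins.
- ticket.sign_off(): hands the job in; it is judged then, once.
The state is a dict: "clock": time; "joints": joint angles; "joint_vel": joint speeds; "effort": joint torques, N m; "eef_pos": TCP position; "orientation": TCP orientation; "contact_force": force on the tool from outside, world axes, zero at the start; "moment": the same for the moment, N m; "opening": finger opening in m; "gripper_force": force on a finger pad.
Only numpy, scipy, OpenCV 4.12 (cv2) and the standard library are available. Lean on these libraries where they do the work, as an engineer would, in place of code of your own. Each camera call takes 0.05 s, during which the arm holds its last target. There are 200 camera calls.

### The job

Put the three sample tubes on to warm: open the clear hood of the white dry bath, take the heating block with the blue grip and the three tubes from the warming plate, keep it upright, and lower it into the bath's loose pocket, shuffling it about until it drops fully home over the locating plate on the pocket floor. Then close the hood completely and switch the bath on at its red rocker. Leave the spare block and the other things on the worktop where they are.

Things in the scene. Friction and masses are not known exactly. Their poses are not given: they have to be found in the camera images.
- dry_bath: White bench dry bath, fixed, flat deck 70 mm above the worktop, control panel on its left (+y) part. Origin: on the worktop plane under the centre of its pocket. x points from its front (robot side) to the hinge at its back, y to its left, z up; it may be turned a little about z. The housing reaches from x = -78 to +86 and y = -64 to +128 mm of this origin.
- pocket (a point): Centre of the pocket floor, 40 mm above the worktop and 30 mm below the deck; axes as the dry bath. The pocket is 104 (x) by 78 (y) mm, so a block has 7 mm of play at each end and 8 mm at each side; the block's underside lies on this floor when it is fully home.
- plate_middle (a point): Middle position of the top of the brass locating plate on the pocket floor: 46 (x) by 38 (y) by 9 mm, 8 mm behind the pocket centre. It is screwed down through slotted holes up to 5 mm to the left or right (y) of this point: how far must be felt or seen. A block not over it rests on top, 9 mm too high; shift it 1 to 2 mm at a time until it drops.
- hood_hinge (a point): Middle of the hood's hinge line, 70 mm behind and 71 mm above the dry bath's origin; the axis is the dry bath's y. The hood is a clear plastic box over the pocket, open below, 136 (x) by 116 (y) by 57 mm, its rear edge on the hinge. Closed, it clears a seated block, but its roof strikes the grip of a block that is not home.
- hood (a joint): Hood angle in rad: 0 closed (starts at most 0.05 open), grows as the front lifts, stop at 1.75. Stiff hinge: the hood stays wherever it is left; some 2 to 4 N at the bar moves it. About 1.6 rad leaves the pocket free from above.
- hood_bar (a point): Middle of the hood's steel bar handle: round, 10 mm thick, 64 mm long along the dry bath's y, held at its ends, 36 mm out of the hood's front wall (31 mm gap behind it). It turns with the hood, radius 176 mm (closed: 172 mm in front of and 36 mm above the hinge line). Pinch it from above, fingers before and behind it; it turns between them, up to 1.6 rad.
- warming_plate: Flat grey warming plate, 263 (x) by 201 (y) by 17 mm, fixed; the two blocks stand on it one behind the other. Origin: centre of its underside.
- tube_heating_block: Aluminium block, 90 (x) by 62 (y) by 44 mm, 0.4 to 0.7 kg, with a BLUE grip and three capped sample tubes fixed in its end wells (caps to 67 mm above the underside). Origin: centre of its underside, z up. Sunk in the underside is a bay 50 (x) by 41 (y) by 10 mm, centre 8 mm to +x: it fits over the locating plate (2 mm play in x, 1.5 in y) only when the block's x points as the bath's x.
- block_grip (a point): Centre of the top of the blue grip, 80 mm above the block's underside: an upright plate 44 (block's x) by 14 (block's y) mm, 32 mm high over its foot. Pinch it from above across its 14 mm; 36 mm from its top down to the block's top face. The one empty well of the block is at its back right (+x, -y) corner.
- spare_block: The same block without tubes and with a BLACK grip: not needed. Either block may be the nearer one.
- rocker (a joint): Rocker switch angle in rad: 0 off (front half down), 0.4 on (back half down); stays where it is left. About 3 N on its back half turns it.
- rocker_back (a point): Top of the back (+x) half of the red rocker switch (36 by 22 mm) on the control panel, left of the hood; while off it stands about 11 mm above the deck. Press it straight down about 5 mm.
- loop_holder: Loop holder with a red and white handle, 180 mm long, lying in front of the dry bath; bystander.
- pink_box: Pink carton, 55 x 75 x 24 mm; bystander.
- petri_dish: Petri dish, 57 mm, 13 mm high, at the front right; bystander.
- marker_blue: Blue marker pen, 139 mm long, lying along the front edge; bystander.

How it is judged:
By the outcome, as a careful person would: the job done as asked, in the order asked, and still so for the second after the job is handed in, with the robot touching nothing.
It also fails if it takes over 72 s, if anything falls off the work surface, if the arm or the gripper's body presses on something with over 40 N, if the wrist force passes 120 N, or if a joint passes its speed limit or range.

## Working session

There is one attempt and no reset: what is moved stays moved. The work goes in short steps, Python scripts to look and compute and a tool call to move; the robot and the scene stay as the last step left them, time stands still between calls to the robot, and variables do not carry over. Pictures are saved under pics/ and viewed, at most 10 in all, crops included, and the job is handed in when it is done.

Besides the shell and the picture viewer there is one more tool, called after "Request:" in YAML: its name, and indented under it one key for each argument. send_rows: Moves the arm, as the interface text tells. Its arguments: {"type":"object","properties":{"series":{"type":"array","items":{"type":"array"}},"fingers":{"type":"number"},"squeeze":{"type":"number"}},"required":["series"]}

```bash
mkdir -p pics; cat > h.py <<'E'
import numpy as np, cv2
from cell import sensors, read_camera, ticket
np.set_printoptions(precision=4,suppress=True)
def cam(n,save=None):
    c=read_camera(n); c['K']=np.array(c['camera_matrix']);c['R']=np.array(c['orientation']);c['t']=np.array(c['xyz'])
    if save: cv2.imwrite('pics/'+save,c['image'][:,:,::-1])
    return c
def pts(c):
    v,u=np.mgrid[0:400,0:640]; z=c['range_z']
    p=np.stack([u,v,np.ones_like(u)],-1)@np.linalg.inv(c['K']).T*z[...,None]
    return p@c['R'].T+c['t']
def ray(c,u,v,h):
    d=c['R']@np.linalg.inv(c['K'])@np.array([u,v,1.]); return c['t']+d*(h-c['t'][2])/d[2]
def st():
    s=sensors.read_state()
    for k in('clock','eef_pos','orientation','contact_force','moment','opening','gripper_force'): print(k,np.array(s[k]).round(4).tolist())
E
python3 - <<'E'
from h import *
st()
for n in('scene','top','wrist'):
    c=cam(n,n+'0.png'); print(n,c['t'],c['R'].tolist(),c['K'].tolist())
E
```

```text
clock 0.0
eef_pos [0.2159, -0.6126, 0.2304]
orientation [[0.9432, 0.3323, -0.0006], [0.3323, -0.9432, 0.0015], [-0.0001, -0.0016, -1.0]]
contact_force [-0.3267, -0.0379, 0.5567]
moment [-0.016, -0.0226, 0.0126]
opening 0.0854
gripper_force 0.0
scene [-0.1319  0.4246  1.0389] [[-0.6325480422153666, -0.5734768576451365, 0.5205835841005424], [-0.7745200247076434, 0.46948874654476186, -0.4239092452338114], [-0.0013059924877354926, -0.6713453735695869, -0.7411434974216085]] [[422.4618295361053, 0.0, 318.89290777641264], [0.0, 422.4618295361053, 193.7831887220693], [0.0, 0.0, 1.0]]
top [ 0.3118 -0.114   1.157 ] [[-0.069815397687311, -0.9775659886918675, 0.19872228863077737], [-0.9975599007149718, 0.06836937834182988, -0.01413763030663805], [0.00023394721211680676, -0.1992244107985844, -0.9799538659603617]] [[426.292839629193, 0.0, 318.1134758277615], [0.0, 426.292839629193, 193.04147842217338], [0.0, 0.0, 1.0]]
wrist [ 0.2839 -0.5882  0.3737] [[0.3310332074282284, -0.904227261881734, -0.26979635736910795], [-0.9436190638456114, -0.3172986332648504, -0.09436439834698006], [-0.00027915391664611093, 0.2858227356214298, -0.95828246664278]] [[323.7888734562504, 0.0, 317.95088680760114], [0.0, 323.7888734562504, 198.8127282755499], [0.0, 0.0, 1.0]]
```

View pics/top0.png

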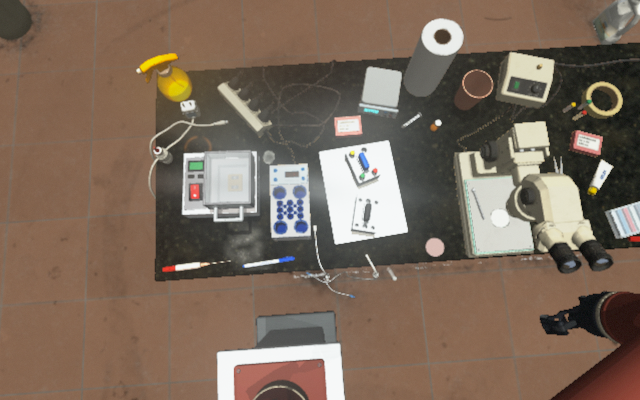

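View pics/scene0.png

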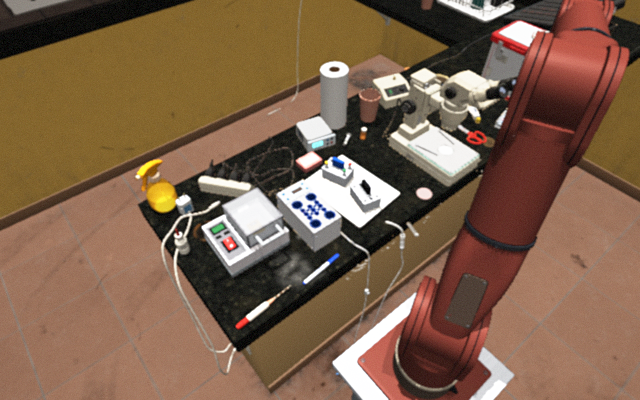

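The top view shows the bath at about (220,185), its rocker at (195,192), the hood bar at (228,212), the blue-grip block at (363,165) and the spare at (367,213). A keypad device stands between the bath and the plate.

```bash
python3 - <<'E'
from h import *
for n in('top','scene'):
    c=cam(n); P=pts(c); im=c['image']; hsv=cv2.cvtColor(im,cv2.COLOR_RGB2HSV); H,S,V=[hsv[...,i].astype(int) for i in range(3)]
    def rep(name,m):
        q=P[m]; 
        uv=np.argwhere(m)[:,::-1]
        print(n,name,len(q),'uv',uv.mean(0).round(1),'med',np.median(q,0),'min',q.min(0),'max',q.max(0))
        r=cv2.minAreaRect((q[:,:2]*1000).astype(np.float32)); print('   rect',r)
    reg=(P[...,2]>.05)&(P[...,2]<.12)
    # blue grip
    roi=np.zeros(im.shape[:2],bool)
    if n=='top': roi[145:185,340:385]=1
    else: roi[150:190,318:358]=1
    rep('blue',roi&(H>100)&(H<130)&(S>130)&(V>60)&(P[...,2]>.07))
    roi[:]=0
    if n=='top': roi[175:208,180:205]=1
    else: roi[228:260,215:245]=1
    rep('red',roi&((H<8)|(H>172))&(S>150)&(V>90))
    roi[:]=0
    if n=='top': roi[140:230,175:265]=1
    else: roi[180:280,195:295]=1
    rep('deck',roi&(abs(P[...,2]-.070)<.004))
    rep('hoodtop',roi&(P[...,2]>.118)&(P[...,2]<.14))
    roi[:]=0
    if n=='top': roi[140:190,335:390]=1
    else: roi[150:195,315:360]=1
    rep('blocktop',roi&(abs(P[...,2]-.061)<.004))
    print(c['t'])
c=cam('top');a=cv2.resize(c['image'][135:230,170:400],None,fx=3.4,fy=3.4,interpolation=cv2.INTER_CUBIC);cv2.imwrite('pics/z.png',a[:,:,::-1])
E
```

```text
top blue 61 uv [363.8 160. ] med [ 0.6057 -0.2528  0.0959] min [ 0.5867 -0.262   0.0921] max [ 0.6252 -0.2442  0.1029]
   rect ((605.8588256835938, -253.15994262695312), (40.22730255126953, 10.170136451721191), 18.41280174255371)
top red 68 uv [194.2 191.7] med [0.556  0.1897 0.0797] min [ 0.3118 -0.114   0.0748] max [0.5741 0.1989 1.157 ]
   rect ((433.2272644042969, 48.70161437988281), (404.9964904785156, 29.960861206054688), 49.03180694580078)
top deck 1177 uv [205.4 188.4] med [0.5582 0.1839 0.0713] min [0.4934 0.0269 0.0661] max [0.6625 0.2232 0.074 ]
   rect ((578.19873046875, 125.03340148925781), (193.181884765625, 165.1985321044922), 88.07994079589844)
top hoodtop 2619 uv [227.5 178.2] med [0.5731 0.0923 0.1301] min [0.4725 0.0315 0.1181] max [0.6464 0.1544 0.1365]
   rect ((558.24658203125, 93.52659606933594), (118.76134490966797, 173.93385314941406), 87.69170379638672)
top blocktop 498 uv [362.6 164.4] med [ 0.6025 -0.2502  0.0614] min [ 0.553  -0.2968  0.057 ] max [ 0.6554 -0.2114  0.065 ]
   rect ((605.3867797851562, -253.92991638183594), (91.05207824707031, 62.4203910827
[... 519 characters left out ...]
 uv [231.5 239.5] med [0.5659 0.1781 0.0712] min [ 0.4945 -0.0133  0.0661] max [0.6669 0.2208 0.074 ]
   rect ((579.3433837890625, 102.37405395507812), (232.53143310546875, 167.80145263671875), 87.72492218017578)
scene hoodtop 1710 uv [252.  212.2] med [0.5701 0.0934 0.1302] min [0.4668 0.0301 0.118 ] max [0.6499 0.1522 0.1368]
   rect ((557.8482055664062, 90.90418243408203), (119.25822448730469, 180.59310913085938), 87.42830657958984)
scene blocktop 277 uv [342.3 174.7] med [ 0.5797 -0.2424  0.0621] min [ 0.4729 -0.2985  0.057 ] max [ 0.6566 -0.2124  0.065 ]
   rect ((565.840576171875, -258.4664001464844), (181.12823486328125, 81.41537475585938), 4.141099452972412)
[-0.1319  0.4246  1.0389]
```

View pics/z.png

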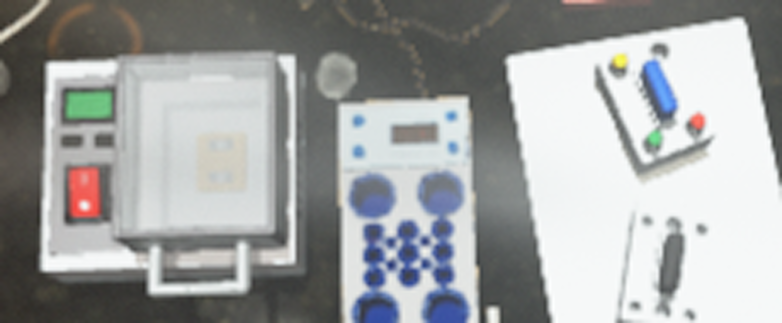

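The zoom shows the blue-grip block turned about +18.5°, with its empty well at the back right. The brass plate is visible through the hood at (221,162), and the bar is at (198,270). The bath origin comes out near (573,93) mm with yaw about -2.1°, so I'm going to the bar now.

Request:
send_rows:
  series:
    - [[10, 40, 10], [0, 0, 6.8]]
    - [[18, 80, 20], [0, 0, 13.7]]
    - [[26, 120, 30], [0, 0, 20.5]]
    - [[34, 160, 30], [0, 0, 27.4]]
    - [[60, 195, 30], [0, 0, 34.2]]
    - [[86, 228, 30], [0, 0, 41]]
    - [[112, 261, 30], [0, 0, 48]]
    - [[138, 294, 30], [0, 0, 54.8]]
    - [[162, 328, 30], [0, 0, 61.6]]
    - [[184, 363, 30], [0, 0, 68.5]]
  fingers: -0.4
  squeeze: 30

```text
clock: 1.13
eef_pos: [0.3993, -0.2509, 0.2616]
orientation: [[0.031, 1.0, 0.001], [1.0, -0.031, -0.001], [-0.001, 0.001, -1.0]]
contact_force: [0.8, -0.2, -0.7]
opening: 0.0255
gripper_force: 0.0
```

Request:
send_rows:
  series:
    - [[12, 40, 0], [0, 0, 0]]
    - [[24, 80, 0], [0, 0, 0]]
    - [[36, 120, 0], [0, 0, 0]]
    - [[45, 160, 0], [0, 0, 0]]
    - [[52, 200, 0], [0, 0, 0]]
    - [[58, 240, -20], [0, 0, 0]]
    - [[64, 280, -40], [0, 0, 0]]
    - [[68, 320, -60], [0, 0, 0]]
    - [[71, 347, -80], [0, 0, 0]]
    - [[71, 347, -90], [0, 0, 0]]

```text
clock: 1.97
eef_pos: [0.4681, 0.1013, 0.1697]
orientation: [[0.029, 1.0, -0.001], [1.0, -0.029, 0.003], [0.003, -0.001, -1.0]]
contact_force: [-0.4, -0.6, 0.5]
opening: 0.0258
gripper_force: 0.0
```

```bash
python3 - <<'E'
from h import *
st()
c=cam('wrist','w1.png'); P=pts(c)
m=(P[...,2]>.095)&(P[...,2]<.118)&(P[...,0]<.49)&(P[...,0]>.455)&(abs(P[...,1]-.097)<.06)
q=P[m]; print(len(q),np.median(q,0),q.min(0),q.max(0))
if len(q):print(cv2.fitLine((q[:,:2]*1000).astype(np.float32),cv2.DIST_L2,0,.01,.01).ravel())
for n in('top',):
    c=cam(n);P=pts(c);m=(P[...,2]>.095)&(P[...,2]<.118)&(P[...,0]<.485)&(P[...,0]>.455)&(abs(P[...,1]-.097)<.04)
    print(n,m.sum(),np.median(P[m],0) if m.any() else 0)
E
```

```text
clock 1.9667
eef_pos [0.4681, 0.1013, 0.1697]
orientation [[0.0288, 0.9996, -0.0008], [0.9996, -0.0288, 0.0026], [0.0025, -0.0009, -1.0]]
contact_force [-0.3599, -0.641, 0.4717]
moment [0.0242, 0.0121, 0.0056]
opening 0.0258
gripper_force 0.0
1983 [0.4741 0.1051 0.1148] [0.4664 0.0621 0.1094] [0.4899 0.1347 0.1175]
[  0.0722   0.9974 474.9749 102.5483]
top 85 [0.4722 0.0753 0.1139]
```

View pics/w1.png

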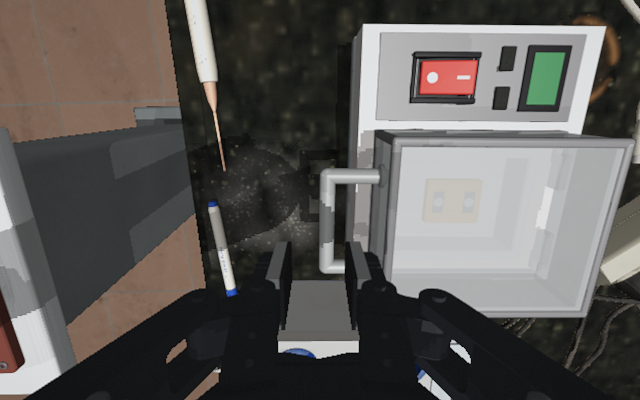

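The wrist view shows the bar at (330,220), about 2 mm ahead of the finger centre in x. The hood is clear and the plate shows at (452,200). Next I descend and pinch the bar.

Request:
send_rows:
  series:
    - [[2, 0, 0], [0, 0, 0]]
    - [[2, 0, -25], [0, 0, 0]]
    - [[2, 0, -50], [0, 0, 0]]
    - [[2, 0, -70], [0, 0, 0]]
    - [[2, 0, -78], [0, 0, 0]]
    - [[2, 0, -78], [0, 0, 0]]

```text
clock: 2.57
eef_pos: [0.4711, 0.0929, 0.0927]
orientation: [[0.039, 0.999, -0.002], [0.999, -0.039, -0.0], [-0.001, -0.002, -1.0]]
contact_force: [0.2, 0.1, 0.5]
opening: 0.0254
gripper_force: 0.0
```

Request:
send_rows:
  series:
    - [[0, 0, 0], [0, 0, 0]]
    - [[0, 0, 0], [0, 0, 0]]
    - [[0, 0, 0], [0, 0, 0]]
    - [[0, 0, 0], [0, 0, 0]]
  fingers: -1

```text
clock: 2.9
eef_pos: [0.4736, 0.0938, 0.0952]
orientation: [[0.038, 0.999, 0.005], [0.999, -0.038, -0.0], [0.0, 0.005, -1.0]]
contact_force: [6.8, -1.3, -4.6]
opening: 0.0087
gripper_force: 29.3
```

Request:
send_rows:
  series:
    - [[7, 0, 23], [0, 0, 0]]
    - [[18, -1, 46], [0, 0, 0]]
    - [[31, -1, 66], [0, 0, 0]]
    - [[47, -2, 85], [0, 0, 0]]
    - [[66, -2, 101], [0, 0, 0]]
    - [[86, -3, 114], [0, 0, 0]]
    - [[108, -4, 125], [0, 0, 0]]
    - [[132, -5, 132], [0, 0, 0]]
    - [[156, -6, 136], [0, 0, 0]]
    - [[181, -7, 136], [0, 0, 0]]

```text
clock: 3.73
eef_pos: [0.6538, 0.087, 0.233]
orientation: [[0.037, 0.999, 0.003], [0.999, -0.037, -0.0], [-0.0, 0.003, -1.0]]
contact_force: [-3.0, 0.6, -2.6]
opening: 0.0083
gripper_force: 30.1
```

Request:
send_rows:
  series:
    - [[18, -1, -2], [0, 0, 0]]
    - [[35, -1, -5], [0, 0, 0]]
    - [[38, -1, -6], [0, 0, 0]]
    - [[38, -1, -6], [0, 0, 0]]

```text
clock: 4.07
eef_pos: [0.6929, 0.0857, 0.2259]
orientation: [[0.038, 0.999, 0.005], [0.999, -0.038, 0.001], [0.001, 0.005, -1.0]]
contact_force: [4.2, -0.9, 2.3]
opening: 0.0084
gripper_force: 31.3
```

```bash
python3 - <<'E'
from h import *
st(); c=cam('scene','s2.png')
E
```

```text
clock 4.0667
eef_pos [0.6929, 0.0857, 0.2259]
orientation [[0.0382, 0.9993, 0.0048], [0.9993, -0.0382, 0.0008], [0.001, 0.0047, -1.0]]
contact_force [4.1946, -0.8591, 2.2648]
moment [-0.2113, -0.7687, -0.0086]
opening 0.0084
gripper_force 31.3094
```

View pics/s2.png

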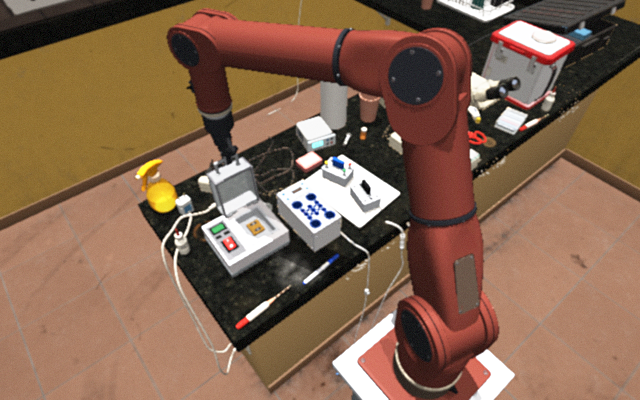

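The hood stands open and the brass plate is visible at (257,228). I release, go up and move to the blue grip.

Request:
send_rows:
  series:
    - [[0, 0, 0], [0, 0, 0]]
    - [[0, 0, 0], [0, 0, 0]]
    - [[0, 0, 20], [0, 0, 0]]
    - [[0, 0, 55], [0, 0, 0]]
    - [[0, -20, 80], [0, 0, -6]]
    - [[-10, -55, 80], [0, 0, -13]]
    - [[-20, -95, 80], [0, 0, -20]]
    - [[-30, -135, 80], [0, 0, -27]]
    - [[-40, -175, 80], [0, 0, -34]]
    - [[-50, -210, 70], [0, 0, -41]]
  fingers: -0.4

```text
clock: 4.95
eef_pos: [0.6396, -0.1263, 0.2954]
orientation: [[0.688, 0.725, 0.002], [0.725, -0.688, -0.001], [0.001, 0.002, -1.0]]
contact_force: [0.9, 0.6, 0.0]
opening: 0.0256
gripper_force: 0.0
```

Request:
send_rows:
  series:
    - [[-10, -35, -10], [0, 0, -7]]
    - [[-20, -70, -30], [0, 0, -14]]
    - [[-30, -105, -50], [0, 0, -21]]
    - [[-37, -132, -70], [0, 0, -28.3]]
    - [[-37, -132, -90], [0, 0, -28.3]]
    - [[-37, -132, -110], [0, 0, -28.3]]
    - [[-37, -132, -110], [0, 0, -28.3]]
  fingers: 0

```text
clock: 5.53
eef_pos: [0.6006, -0.2553, 0.1791]
orientation: [[0.948, 0.318, -0.006], [0.318, -0.948, 0.003], [-0.005, -0.005, -1.0]]
contact_force: [-0.2, 0.5, -0.8]
opening: 0.0428
gripper_force: 0.0
```

```bash
python3 - <<'E'
from h import *
st()
for n in('top','scene','wrist'):
    c=cam(n,n+'3.png'); P=pts(c); im=c['image']; hsv=cv2.cvtColor(im,cv2.COLOR_RGB2HSV); H,S,V=[hsv[...,i].astype(int) for i in range(3)]
    m=(H>100)&(H<130)&(S>130)&(V>50)&(P[...,2]>.07)&(P[...,2]<.11)&(abs(P[...,0]-.605)<.05)&(abs(P[...,1]+.254)<.05)
    if m.sum()>5:
        q=P[m];print(n,'blue',m.sum(),cv2.minAreaRect((q[:,:2]*1000).astype(np.float32)),q.max(0))
    near=(abs(P[...,0]-.575)<.1)&(abs(P[...,1]-.093)<.08)
    b=near&(abs(P[...,2]-.049)<.004); b=b&(S>60)&(H>12)&(H<32)
    if b.sum()>5: q=P[b];print(n,'brass',b.sum(),cv2.minAreaRect((q[:,:2]*1000).astype(np.float32)),np.median(q,0))
    f=near&(abs(P[...,2]-.040)<.004)
    if f.sum()>5: q=P[f];print(n,'floor',f.sum(),cv2.minAreaRect((q[:,:2]*1000).astype(np.float32)))
    d=(abs(P[...,2]-.0705)<.004)&(abs(P[...,0]-.575)<.11)&(P[...,1]>.022)&(P[...,1]<.24)
    if d.sum()>5: q=P[d];print(n,'deck',d.sum(),cv2.minAreaRect((q[:,:2]*1000).astype(np.float32)))
c=read_camera('top')['image']
a=cv2.resize(c[135:235,170:270],None,fx=5,fy=5,interpolation=cv2.INTER_CUBIC); w=cv2.imread('pics/wrist3.png')
b=np.zeros((500,800,3),np.uint8); b[:,:500]=a[:,:,::-1]; b[:188,500:]=cv2.resize(w,(300,188)); cv2.imwrite('pics/z3.png',b)
E
```

```text
clock 5.5333
eef_pos [0.6006, -0.2553, 0.1791]
orientation [[0.948, 0.3182, -0.0063], [0.3182, -0.948, 0.0029], [-0.0051, -0.0047, -1.0]]
contact_force [-0.1847, 0.5003, -0.7962]
moment [0.0316, 0.0374, -0.0044]
opening 0.0428
gripper_force 0.0
top brass 175 ((582.0398559570312, 90.38508605957031), (35.70440673828125, 45.09978485107422), 88.373291015625) [0.5817 0.0892 0.0496]
top floor 681 ((576.2069091796875, 93.84234619140625), (130.3992919921875, 164.31466674804688), 87.60346984863281)
top deck 3010 ((591.2354125976562, 124.67825317382812), (192.59788513183594, 191.76007080078125), 88.39259338378906)
scene blue 84 ((605.3102416992188, -252.0967559814453), (41.48028564453125, 14.5086030960083), 16.03668785095215) [ 0.6272 -0.2433  0.1024]
scene brass 109 ((580.5807495117188, 88.59429931640625), (35.37900924682617, 43.63700485229492), 85.5150146484375) [0.581  0.09   0.0498]
scene floor 392 ((564.3709106445312, 98.98624420166016), (141.76217651367188, 136.118408203125), 88.44343566894531)
scene deck 2133 ((591.6590576171875, 122.07920837402344), (193.79611206054688, 190.29783630371094), 88.20654296875)
wrist blue 1030 ((607.5856323242188, -253.1918487548828), (43.080894470214844, 12.775014877319336), 18.16630744934082) [ 0.6288 -0.2411  0.0991]
wrist floor 253 ((630.2932739257812, 27.4627742767334), (4.356689453125, 56.623348236083984), 88.56562805175781)
```

View pics/z3.png

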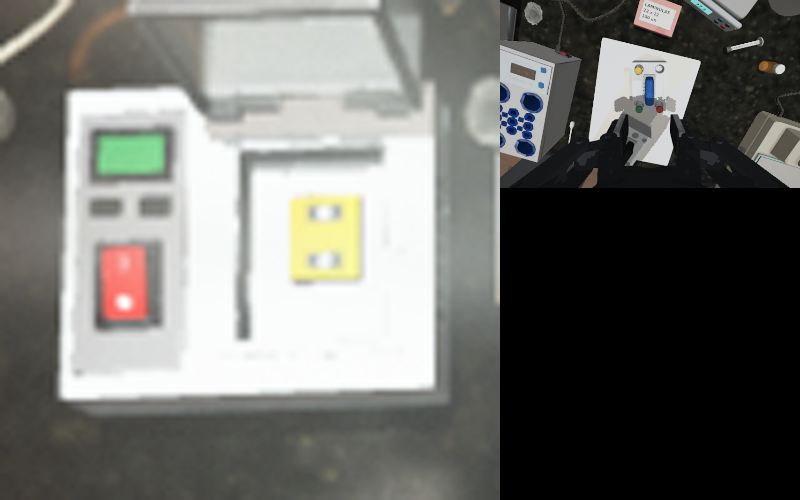

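Brass plate at about (581.3, 89.8) mm, roughly 3 mm right of its middle. The wrist inset shows the open fingers over the blue grip. I descend with a check on the way.

Request:
send_rows:
  series:
    - [[5, 2, -30], [0, 0, 0]]
    - [[5, 2, -60], [0, 0, 0]]
    - [[5, 2, -60], [0, 0, 0]]
    - [[5, 2, -60], [0, 0, 0]]

```text
clock: 6.07
eef_pos: [0.608, -0.2532, 0.1235]
orientation: [[0.948, 0.32, -0.002], [0.32, -0.948, 0.001], [-0.001, -0.001, -1.0]]
contact_force: [-0.3, 0.4, -0.4]
opening: 0.0427
gripper_force: 0.0
```

```bash
python3 - <<'E'
from h import *
st(); s=sensors.read_state()
c=cam('wrist'); P=pts(c); im=c['image']; hsv=cv2.cvtColor(im,cv2.COLOR_RGB2HSV); H,S,V=[hsv[...,i].astype(int) for i in range(3)]
m=(H>100)&(H<130)&(S>130)&(V>40)&(P[...,2]>.09)&(P[...,2]<.106)&(abs(P[...,0]-.605)<.05)&(abs(P[...,1]+.254)<.05)
q=P[m];r=cv2.minAreaRect((q[:,:2]*1000).astype(np.float32));print(m.sum(),r,np.median(q,0))
E
```

```text
clock 6.0667
eef_pos [0.608, -0.2532, 0.1235]
orientation [[0.9475, 0.3197, -0.0016], [0.3197, -0.9475, 0.0007], [-0.0012, -0.0012, -1.0]]
contact_force [-0.3485, 0.4487, -0.3565]
moment [-0.004, -0.0365, -0.0194]
opening 0.0427
gripper_force 0.0
1614 ((607.3052978515625, -253.0391387939453), (43.352664947509766, 13.164734840393066), 18.159530639648438) [ 0.6098 -0.2523  0.0968]
```

Request:
send_rows:
  series:
    - [[-1, 0, -30], [0, 0, -0.4]]
    - [[-1, 0, -50], [0, 0, -0.4]]
    - [[-1, 0, -55], [0, 0, -0.4]]
    - [[-1, 0, -55], [0, 0, -0.4]]

```text
clock: 6.45
eef_pos: [0.6075, -0.2537, 0.069]
orientation: [[0.95, 0.313, -0.0], [0.313, -0.95, 0.0], [-0.0, -0.0, -1.0]]
contact_force: [-0.1, -0.5, 0.6]
opening: 0.0426
gripper_force: 0.0
```

Request:
send_rows:
  series:
    - [[0, 0, 0], [0, 0, 0]]
    - [[0, 0, 0], [0, 0, 0]]
    - [[0, 0, 0], [0, 0, 0]]
    - [[0, 0, 0], [0, 0, 0]]
    - [[0, 0, 0], [0, 0, 0]]
  fingers: -1
  squeeze: 80

```text
clock: 6.87
eef_pos: [0.6087, -0.2538, 0.0707]
orientation: [[0.95, 0.313, 0.003], [0.313, -0.95, -0.001], [0.003, 0.002, -1.0]]
contact_force: [-1.8, 1.6, 8.0]
opening: 0.013
gripper_force: 78.3
```

Request:
send_rows:
  series:
    - [[0, 0, 15], [0, 0, 0]]
    - [[0, 0, 35], [0, 0, 0]]
    - [[0, 0, 60], [0, 0, 0]]
    - [[0, 0, 90], [0, 0, 0]]
    - [[0, 0, 120], [0, 0, 0]]
    - [[0, 0, 130], [0, 0, 0]]

```text
clock: 7.37
eef_pos: [0.609, -0.254, 0.2034]
orientation: [[0.95, 0.313, 0.005], [0.313, -0.95, -0.002], [0.004, 0.004, -1.0]]
contact_force: [0.7, 0.3, -4.5]
opening: 0.0124
gripper_force: 79.0
```

```bash
python3 - <<'E'
from h import *
st()
E
```

```text
clock 7.3667
eef_pos [0.609, -0.254, 0.2034]
orientation [[0.9499, 0.3125, 0.0054], [0.3125, -0.9499, -0.0022], [0.0045, 0.0038, -1.0]]
contact_force [0.6504, 0.2767, -4.505]
moment [-0.0473, -0.1886, 0.0303]
opening 0.0124
gripper_force 78.9527
```

Request:
send_rows:
  series:
    - [[-2, 15, 0], [0, 0, -1]]
    - [[-5, 45, 0], [0, 0, -3]]
    - [[-9, 85, 0], [0, 0, -5]]
    - [[-13, 125, 0], [0, 0, -7.5]]
    - [[-17, 165, 0], [0, 0, -10]]
    - [[-21, 205, 0], [0, 0, -12.5]]
    - [[-25, 245, 0], [0, 0, -15]]
    - [[-29, 285, 0], [0, 0, -17]]
    - [[-32, 318, 0], [0, 0, -19]]
    - [[-34, 338, 0], [0, 0, -20]]

```text
clock: 8.2
eef_pos: [0.5718, 0.0895, 0.1976]
orientation: [[1.0, -0.028, -0.001], [-0.028, -1.0, 0.002], [-0.001, -0.002, -1.0]]
contact_force: [0.6, 0.5, -5.7]
opening: 0.0123
gripper_force: 78.8
```

Request:
send_rows:
  series:
    - [[-1, 6, -20], [0, 0, 0]]
    - [[-1, 6, -45], [0, 0, 0]]
    - [[-1, 6, -60], [0, 0, 0]]
    - [[-1, 6, -60], [0, 0, 0]]
    - [[-1, 6, -60], [0, 0, 0]]

```text
clock: 8.62
eef_pos: [0.5715, 0.0901, 0.1372]
orientation: [[1.0, -0.031, -0.003], [-0.031, -1.0, -0.0], [-0.003, 0.0, -1.0]]
contact_force: [0.3, -0.0, -5.1]
opening: 0.0127
gripper_force: 78.7
```

```bash
python3 - <<'E'
from h import *
st()
for n in('scene','top','wrist'):
    c=cam(n,n+'4.png'); P=pts(c); z=sensors.read_state()['eef_pos'][2]-.0537
    near=(abs(P[...,0]-.574)<.055)&(abs(P[...,1]-.09)<.042)&(abs(P[...,2]-z-.044)<.004)
    if near.sum()>20: q=P[near];print(n,near.sum(),cv2.minAreaRect((q[:,:2]*1000).astype(np.float32)),q[:,2].mean())
E
```

```text
clock 8.6167
eef_pos [0.5715, 0.0901, 0.1372]
orientation [[0.9995, -0.0312, -0.0026], [-0.0312, -0.9995, -0.0002], [-0.0026, 0.0003, -1.0]]
contact_force [0.2975, -0.0364, -5.0526]
moment [-0.0239, -0.1073, -0.0106]
opening 0.0127
gripper_force 78.7164
scene 285 ((570.0193481445312, 87.11024475097656), (63.1048469543457, 93.54959106445312), 88.39580535888672) 0.12859685339261215
top 109 ((568.732177734375, 67.74882507324219), (17.90373420715332, 90.24394226074219), 88.11431884765625) 0.129182948043731
wrist 8307 ((571.2635498046875, 91.29161071777344), (62.38090133666992, 90.27989196777344), 88.01423645019531) 0.12990818528191
```

View pics/wrist4.png

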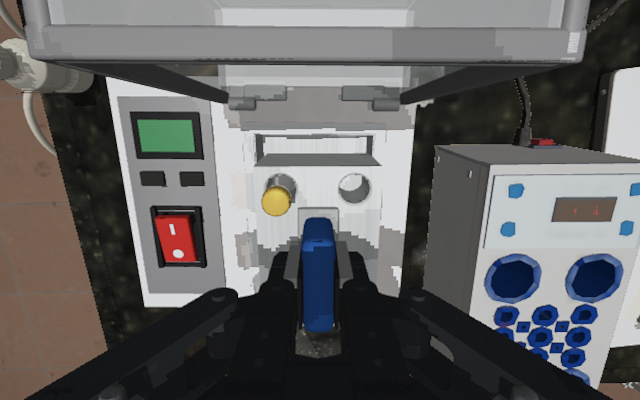

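The wrist view shows the block upright above the pocket and square to it (yaw -2.0°). Block to plate offset is about +2.7, +0.8 mm, so I correct and lower.

Request:
send_rows:
  series:
    - [[3, 1, 0], [0, 0, 0]]
    - [[3, 1, -12], [0, 0, 0]]
    - [[3, 1, -22], [0, 0, 0]]
    - [[3, 1, -28], [0, 0, 0]]
    - [[3, 1, -31], [0, 0, 0]]
    - [[3, 1, -34], [0, 0, 0]]
    - [[3, 1, -36], [0, 0, 0]]
    - [[3, 1, -36], [0, 0, 0]]

```text
clock: 9.43
eef_pos: [0.5753, 0.0912, 0.1019]
orientation: [[1.0, -0.031, -0.0], [-0.031, -1.0, -0.0], [-0.0, 0.0, -1.0]]
contact_force: [-0.2, -0.6, -5.7]
opening: 0.0125
gripper_force: 78.7
```

Request:
send_rows:
  series:
    - [[0, 0, -1.5], [0, 0, 0]]
    - [[0, 0, -3], [0, 0, 0]]
    - [[0, 0, -4.5], [0, 0, 0]]
    - [[0, 0, -5], [0, 0, 0]]
    - [[0, 0, -5], [0, 0, 0]]

```text
clock: 9.85
eef_pos: [0.5755, 0.0912, 0.0973]
orientation: [[1.0, -0.031, 0.0], [-0.031, -1.0, -0.0], [0.0, 0.0, -1.0]]
contact_force: [0.8, -1.8, -5.5]
opening: 0.0132
gripper_force: 78.9
```

Request:
send_rows:
  series:
    - [[0, 0, -1.5], [0, 0, 0]]
    - [[0, 0, -3], [0, 0, 0]]
    - [[0, 0, -4.5], [0, 0, 0]]
    - [[0, 0, -6], [0, 0, 0]]
    - [[0, 0, -6], [0, 0, 0]]

```text
clock: 10.27
eef_pos: [0.5755, 0.0915, 0.0938]
orientation: [[1.0, -0.031, 0.001], [-0.031, -1.0, -0.001], [0.001, 0.001, -1.0]]
contact_force: [-12.0, -4.1, 19.7]
opening: 0.0125
gripper_force: 82.5
```

Request:
send_rows:
  series:
    - [[0, 0, 2], [0, 0, 0]]
    - [[0, 0, 2], [0, 0, 0]]

```text
clock: 10.43
eef_pos: [0.5755, 0.0914, 0.0939]
orientation: [[1.0, -0.031, 0.001], [-0.031, -1.0, -0.0], [0.001, 0.0, -1.0]]
contact_force: [-2.2, -1.5, 3.6]
opening: 0.0128
gripper_force: 80.1
```

Request:
send_rows:
  series:
    - [[0, 0, 0], [0, 0, 0]]
    - [[0, 0, 0], [0, 0, 0]]
    - [[0, 0, 0], [0, 0, 0]]
    - [[0, 0, 15], [0, 0, 0]]
    - [[0, 0, 40], [0, 0, 0]]
    - [[0, 0, 75], [0, 0, 0]]
    - [[0, 0, 110], [0, 0, 0]]
    - [[0, 0, 110], [0, 0, 0]]
  fingers: -0.1

```text
clock: 11.1
eef_pos: [0.5786, 0.0929, 0.2106]
orientation: [[0.999, -0.031, 0.01], [-0.031, -1.0, 0.002], [0.01, -0.002, -1.0]]
contact_force: [1.0, 0.3, 0.8]
opening: 0.0382
gripper_force: 0.0
```

```bash
python3 - <<'E'
from h import *
st()
for n in('scene','top','wrist'):
    c=cam(n,n+'5.png'); P=pts(c)
    near=(abs(P[...,0]-.574)<.06)&(abs(P[...,1]-.09)<.045)
    m=near&(abs(P[...,2]-.086)<.008)
    q=P[m];print(n,m.sum(),'face z',np.median(q[:,2]),np.percentile(q[:,2],[10,90]),cv2.minAreaRect((q[:,:2]*1000).astype(np.float32)))
    hsv=cv2.cvtColor(c['image'],cv2.COLOR_RGB2HSV).astype(int)
    b=near&(hsv[...,0]>100)&(hsv[...,0]<130)&(hsv[...,1]>130)&(P[...,2]>.09)&(P[...,2]<.15)
    if b.sum()>5:q=P[b];print('  grip top z',np.percentile(q[:,2],[50,80,95]))
    # hood bar
    k=(abs(P[...,1]-.09)<.04)&(P[...,2]>.2)&(P[...,2]<.27)&(P[...,0]>.65)&(P[...,0]<.73)
    if k.sum()>20:q=P[k];print('  bar',np.percentile(q,[5,50,95],axis=0).tolist())
E
```

```text
clock 11.1
eef_pos [0.5786, 0.0929, 0.2106]
orientation [[0.9995, -0.0307, 0.0102], [-0.0307, -0.9995, 0.0018], [0.0101, -0.0021, -0.9999]]
contact_force [0.9955, 0.2515, 0.8045]
moment [0.0102, -0.0723, -0.0166]
opening 0.0382
gripper_force 0.0
scene 412 face z 0.08502440779732706 [0.0813 0.0884] ((574.7416381835938, 88.33685302734375), (64.07115173339844, 95.07585906982422), 88.75155639648438)
  grip top z [0.1179 0.1219 0.1237]
  bar [[0.6567453705540945, 0.08568753164703137, 0.2028517280268085], [0.6907620818653996, 0.11195413627119355, 0.20810616778838298], [0.7109239696001378, 0.12769274572966052, 0.24570532130658881]]
top 359 face z 0.0847701799591003 [0.081  0.0882] ((570.93505859375, 85.54115295410156), (52.04790496826172, 89.24578857421875), 88.21633911132812)
  grip top z [0.1216 0.1228 0.124 ]
  bar [[0.6541783837749892, 0.052125935908646254, 0.2028344244786064], [0.6842330852604632, 0.07701060793985424, 0.20667429915172592], [0.6985594255089358, 0.10719730243578841, 0.24645580713587997]]
wrist 5489 face z 0.08447301301283067 [0.0834 0.086 ] ((574.0636596679688, 92.16532897949219), (62.165157318115234, 90.04593658447266), 88.17841339111328)
  grip top z [0.1199 0.1206 0.1213]
  bar [[0.6549476260972271, 0.054071437033421585, 0.20477961464091063], [0.6707731772704881, 0.08986886923671775, 0.20641889267379093], [0.6852446599818508, 0.12589862650919081, 0.2087165455613294]]
```

View pics/wrist5.png

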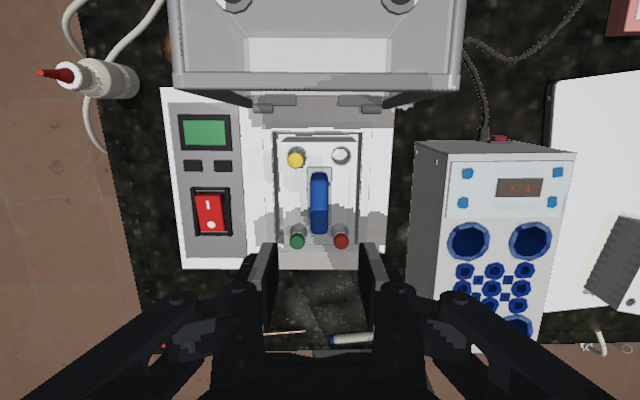

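The face is at z 84.5 mm and the grip top at about 120.5 mm, so the block is fully home; the view shows it level in the pocket at (318,200). Next I re-grasp the bar to close the hood.

Request:
send_rows:
  series:
    - [[0, 0, 35], [0, 0, 6.9]]
    - [[0, 0, 75], [0, 0, 13.8]]
    - [[5, 0, 105], [0, 0, 20.7]]
    - [[25, -1, 110], [0, 0, 27.6]]
    - [[45, -2, 110], [0, 0, 34.5]]
    - [[65, -3, 110], [0, 0, 41.4]]
    - [[80, -4, 110], [0, 0, 48.3]]
    - [[95, -5, 110], [0, 0, 55.2]]
    - [[105, -5, 110], [0, 0, 62]]
    - [[112, -5, 110], [0, 0, 69]]
  fingers: -0.4
  squeeze: 30

```text
clock: 12.08
eef_pos: [0.688, 0.0862, 0.3106]
orientation: [[0.382, 0.924, -0.003], [0.924, -0.382, 0.0], [-0.001, -0.003, -1.0]]
contact_force: [-0.3, -0.6, 0.4]
opening: 0.0259
gripper_force: 0.0
```

Request:
send_rows:
  series:
    - [[0, 0, 0], [0, 0, 6.9]]
    - [[0, 0, 0], [0, 0, 13.8]]
    - [[0, 0, 0], [0, 0, 20.7]]
    - [[0, 0, 0], [0, 0, 20.7]]
    - [[0, 0, 0], [0, 0, 20.7]]

```text
clock: 12.5
eef_pos: [0.6871, 0.0863, 0.3117]
orientation: [[0.04, 0.999, -0.002], [0.999, -0.04, 0.0], [0.0, -0.002, -1.0]]
contact_force: [-0.3, -0.3, -0.2]
opening: 0.0256
gripper_force: 0.0
```

```bash
python3 - <<'E'
from h import *
st()
c=cam('wrist','w6.png');P=pts(c)
k=(abs(P[...,1]-.09)<.05)&(P[...,2]>.236)&(P[...,2]<.262)&(P[...,0]>.64)&(P[...,0]<.73)
q=P[k];print(k.sum(),np.percentile(q,[2,50,98],axis=0).tolist())
E
```

```text
clock 12.5
eef_pos [0.6871, 0.0863, 0.3117]
orientation [[0.04, 0.9992, -0.0023], [0.9992, -0.04, 0.0002], [0.0001, -0.0023, -1.0]]
contact_force [-0.3153, -0.3148, -0.2341]
moment [0.0204, 0.0324, -0.0494]
opening 0.0256
gripper_force 0.0
1437 [[0.6865727118750828, 0.05693760964474336, 0.2406092617938632], [0.691518276043267, 0.09395681286019172, 0.24506317253432033], [0.6965849737173964, 0.12538619573163812, 0.24681651342967123]]
```

Request:
send_rows:
  series:
    - [[4, 1, -15], [0, 0, 0]]
    - [[4, 1, -40], [0, 0, 0]]
    - [[4, 1, -65], [0, 0, 0]]
    - [[4, 1, -82], [0, 0, 0]]
    - [[4, 1, -87], [0, 0, 0]]
    - [[4, 1, -87], [0, 0, 0]]

```text
clock: 13.05
eef_pos: [0.6905, 0.087, 0.224]
orientation: [[0.038, 0.999, -0.003], [0.999, -0.038, -0.001], [-0.001, -0.003, -1.0]]
contact_force: [0.1, -0.2, 1.2]
opening: 0.0258
gripper_force: 0.0
```

Request:
send_rows:
  series:
    - [[0, 0, 0], [0, 0, 0]]
    - [[0, 0, 0], [0, 0, 0]]
    - [[0, 0, 0], [0, 0, 0]]
    - [[0, 0, 0], [0, 0, 0]]
  fingers: -1

```text
clock: 13.38
eef_pos: [0.6919, 0.0876, 0.2274]
orientation: [[0.037, 0.999, 0.002], [0.999, -0.037, 0.0], [0.0, 0.002, -1.0]]
contact_force: [0.7, 0.7, 1.1]
opening: 0.0088
gripper_force: 29.6
```

Request:
send_rows:
  series:
    - [[-26, 1, 5], [0, 0, 0]]
    - [[-50, 2, 6], [0, 0, 0]]
    - [[-75, 3, 3], [0, 0, 0]]
    - [[-98, 3, -3], [0, 0, 0]]
    - [[-121, 4, -12], [0, 0, 0]]
    - [[-142, 5, -24], [0, 0, 0]]
    - [[-162, 6, -40], [0, 0, 0]]
    - [[-179, 6, -57], [0, 0, 0]]
    - [[-193, 7, -77], [0, 0, 0]]
    - [[-205, 7, -99], [0, 0, 0]]

```text
clock: 14.22
eef_pos: [0.4854, 0.0951, 0.1283]
orientation: [[0.036, 0.999, 0.002], [0.999, -0.036, -0.001], [-0.001, 0.002, -1.0]]
contact_force: [3.3, 2.6, 1.2]
opening: 0.0086
gripper_force: 33.2
```

Request:
send_rows:
  series:
    - [[-6, 0, -15], [0, 0, 0]]
    - [[-9, 0, -26], [0, 0, 0]]
    - [[-11, 0, -33], [0, 0, 0]]
    - [[-11, 0, -36], [0, 0, 0]]
    - [[-11, 0, -36], [0, 0, 0]]

```text
clock: 14.63
eef_pos: [0.4731, 0.0954, 0.0906]
orientation: [[0.035, 0.999, -0.004], [0.999, -0.035, 0.0], [-0.0, -0.004, -1.0]]
contact_force: [-8.6, 2.7, -1.6]
opening: 0.0091
gripper_force: 33.3
```

Request:
send_rows:
  series:
    - [[-1, 0, -2], [0, 0, 0]]
    - [[-1, 0, -4], [0, 0, 0]]
    - [[-1, 0, -5], [0, 0, 0]]
    - [[-1, 0, -5], [0, 0, 0]]

```text
clock: 14.97
eef_pos: [0.4732, 0.0955, 0.0894]
orientation: [[0.035, 0.999, -0.003], [0.999, -0.035, -0.002], [-0.002, -0.002, -1.0]]
contact_force: [-26.1, -2.5, 46.8]
opening: 0.0087
gripper_force: 38.1
```

Request:
send_rows:
  series:
    - [[1, 0, 5], [0, 0, 0]]
    - [[1, 0, 5], [0, 0, 0]]

```text
clock: 15.13
eef_pos: [0.4735, 0.0954, 0.0921]
orientation: [[0.035, 0.999, -0.003], [0.999, -0.035, -0.001], [-0.001, -0.003, -1.0]]
contact_force: [-11.1, 2.0, 2.5]
opening: 0.0087
gripper_force: 33.9
```

Request:
send_rows:
  series:
    - [[0, 0, 0], [0, 0, 0]]
    - [[0, 0, 0], [0, 0, 0]]
    - [[0, 0, 15], [0, 0, 0]]
    - [[0, 0, 45], [0, 0, 0]]
    - [[0, 0, 80], [0, 0, 0]]
    - [[0, 0, 110], [0, 0, 0]]
    - [[0, 0, 110], [0, 0, 0]]
  fingers: -0.4

```text
clock: 15.72
eef_pos: [0.4787, 0.0954, 0.2076]
orientation: [[0.036, 0.999, 0.009], [0.999, -0.036, 0.0], [0.001, 0.009, -1.0]]
contact_force: [0.6, -0.1, 0.4]
opening: 0.0256
gripper_force: 0.0
```

```bash
python3 - <<'E'
from h import *
st()
for n in('wrist','scene','top'):
    c=cam(n,n+'7.png'); P=pts(c); hsv=cv2.cvtColor(c['image'],cv2.COLOR_RGB2HSV).astype(int);H=hsv[...,0]
    m=((H<8)|(H>172))&(hsv[...,1]>150)&(hsv[...,2]>90)&(abs(P[...,0]-.556)<.04)&(abs(P[...,1]-.188)<.03)&(P[...,2]>.06)&(P[...,2]<.1)
    q=P[m];print(n,m.sum(),cv2.minAreaRect((q[:,:2]*1000).astype(np.float32)))
    b=q[q[:,0]>np.percentile(q[:,0],85)];f=q[q[:,0]<np.percentile(q[:,0],15)];print('  back',np.median(b,0),'front',np.median(f,0))
    r=(abs(P[...,0]-.575)<.055)&(abs(P[...,1]-.092)<.045)&(P[...,2]>.115)&(P[...,2]<.15)
    if r.sum()>50:
        q=P[r];A=np.c_[q[:,0],q[:,1],np.ones(len(q))];print('  roof',np.linalg.lstsq(A,q[:,2],rcond=None)[0],np.median(q[:,2]))
    k=(abs(P[...,1]-.095)<.035)&(P[...,0]>.462)&(P[...,0]<.482)&(P[...,2]>.09)&(P[...,2]<.13)
    if k.sum()>20: print('  bar',np.percentile(P[k],[5,50,95],axis=0).tolist())
E
```

```text
clock 15.7167
eef_pos [0.4787, 0.0954, 0.2076]
orientation [[0.0364, 0.9993, 0.0094], [0.9993, -0.0364, 0.0002], [0.0006, 0.0094, -1.0]]
contact_force [0.5925, -0.0597, 0.4284]
moment [0.0134, -0.0582, 0.0339]
opening 0.0256
gripper_force 0.0
wrist 438 ((559.4512329101562, 188.11294555664062), (22.254613876342773, 38.87748718261719), 89.10653686523438)
  back [0.5746 0.1887 0.0816] front [0.541  0.1887 0.0762]
  roof [-0.0088 -0.0005  0.1346] 0.12952013783012123
  bar [[0.46794164676393807, 0.06547527821915364, 0.11119861815588435], [0.4730159699500986, 0.09680728770974795, 0.11363008067355342], [0.47958786394497077, 0.12750412360574667, 0.11515517532815078]]
scene 74 ((557.779541015625, 183.97607421875), (25.400930404663086, 38.44758605957031), 85.251708984375)
  back [0.571  0.1901 0.078 ] front [0.5413 0.1844 0.0748]
  roof [-0.0102  0.0002  0.1358] 0.12988167913707382
  bar [[0.4685392269442863, 0.06314685152745486, 0.10837893957455527], [0.47239579743487026, 0.09524849317618761, 0.11364300217994866], [0.47849626369612874, 0.12643800784327755, 0.11681369208196085]]
top 0 ((0.0, 0.0), (0.0, 0.0), 0.0)Traceback (most recent call last):
  File "<stdin>", line 7, in <module>
    return _quantile_unchecked(
        a, q, axis, out, overwrite_input, method, keepdims, weights)
    return _ureduce(a,
                    func=_quantile_ureduce_func,
    ...<5 lines>...
                    overwrite_input=overwrite_input,
                    method=method)
    r = func(a, **kwargs)
    result = _quantile(arr,
                       quantiles=q,
    ...<2 lines>...
                       out=out,
                       weights=wgt)
    slices_having_nans = np.isnan(arr[-1, ...])
                                  ~~~^^^^^^^^^
IndexError: index -1 is out of bounds for axis 0 with size 0
```

The roof slopes by about 0.01 rad, so the hood is not quite down. I press it down on the bar with shut fingers.

Request:
send_rows:
  series:
    - [[-6, 0, -20], [0, 0, 0]]
    - [[-6, 0, -50], [0, 0, 0]]
    - [[-6, 0, -75], [0, 0, 0]]
    - [[-6, 0, -85], [0, 0, 0]]
    - [[-6, 0, -88], [0, 0, 0]]
    - [[-6, 0, -91], [0, 0, 0]]
    - [[-6, 0, -93], [0, 0, 0]]
    - [[-6, 0, -93], [0, 0, 0]]
  fingers: -1

```text
clock: 16.53
eef_pos: [0.4677, 0.0939, 0.1108]
orientation: [[0.036, 0.999, -0.005], [0.999, -0.036, -0.003], [-0.004, -0.005, -1.0]]
contact_force: [-26.0, -6.3, 47.0]
opening: 0.0002
gripper_force: 23.4
```

Request:
send_rows:
  series:
    - [[0, 0, -1], [0, 0, 0]]
    - [[0, 0, -2], [0, 0, 0]]
    - [[0, 0, -2], [0, 0, 0]]

```text
clock: 16.78
eef_pos: [0.4679, 0.0939, 0.1102]
orientation: [[0.037, 0.999, -0.004], [0.999, -0.037, -0.005], [-0.005, -0.004, -1.0]]
contact_force: [-33.3, -8.4, 66.0]
opening: -0.0001
gripper_force: 33.0
```

Request:
send_rows:
  series:
    - [[0, 0, 10], [0, 0, 0]]
    - [[0, 0, 45], [0, 0, 0]]
    - [[0, 5, 75], [0, 0, 0]]
    - [[25, 30, 75], [0, 0, 0]]
    - [[50, 55, 75], [0, 0, 0]]
    - [[75, 75, 75], [0, 0, 0]]
    - [[100, 94, 65], [0, 0, 0]]
    - [[100, 94, 40], [0, 0, 0]]
    - [[100, 94, 20], [0, 0, 0]]
    - [[100, 94, 20], [0, 0, 0]]

```text
clock: 17.62
eef_pos: [0.5673, 0.1878, 0.1219]
orientation: [[0.036, 0.999, -0.007], [0.999, -0.036, -0.001], [-0.001, -0.007, -1.0]]
contact_force: [0.6, -0.2, -0.5]
opening: -0.0002
gripper_force: 0.0
```

```bash
python3 - <<'E'
from h import *
st()
for n in('scene','top'):
    c=cam(n,n+'8.png'); P=pts(c)
    r=(abs(P[...,0]-.575)<.055)&(abs(P[...,1]-.092)<.045)&(P[...,2]>.115)&(P[...,2]<.15)
    if r.sum()>50:
        q=P[r];A=np.c_[q[:,0],q[:,1],np.ones(len(q))];print('  roof',np.linalg.lstsq(A,q[:,2],rcond=None)[0],np.median(q[:,2]))
    k=(abs(P[...,1]-.095)<.035)&(P[...,0]>.462)&(P[...,0]<.482)&(P[...,2]>.09)&(P[...,2]<.13)
    if k.sum()>20: print('  bar',np.percentile(P[k],[5,50,95],axis=0).tolist())
E
```

```text
clock 17.6167
eef_pos [0.5673, 0.1878, 0.1219]
orientation [[0.0357, 0.9993, -0.0069], [0.9994, -0.0358, -0.001], [-0.0013, -0.0069, -1.0]]
contact_force [0.6211, -0.2275, -0.4664]
moment [-0.0725, 0.0557, 0.0125]
opening -0.0002
gripper_force 0.0
  roof [0.0001 0.0016 0.1289] 0.1291007908738816
  bar [[0.46775914308147687, 0.06339951992740657, 0.10717058358350244], [0.4719537679280084, 0.09539438860989005, 0.11233698968286149], [0.4786116993555756, 0.12732842408731976, 0.1157853819902847]]
  roof [0.0003 0.0007 0.1287] 0.12899724636250265
  bar [[0.46595863952243166, 0.060999996769116056, 0.10735735665748895], [0.4707413126403881, 0.07520996717449568, 0.11183049462424566], [0.4792772224083062, 0.09540356982709443, 0.11487022083167973]]
```

The roof is flat now, so the hood is fully closed. Next I press the rocker.

Request:
send_rows:
  series:
    - [[4, 1, -20], [0, 0, 0]]
    - [[4, 1, -34], [0, 0, 0]]
    - [[4, 1, -38], [0, 0, 0]]
    - [[4, 1, -40], [0, 0, 0]]
    - [[4, 1, -42], [0, 0, 0]]
    - [[4, 1, -44], [0, 0, 0]]
    - [[4, 1, -45], [0, 0, 0]]
    - [[4, 1, -45], [0, 0, 0]]

```text
clock: 18.38
eef_pos: [0.5738, 0.1895, 0.0819]
orientation: [[0.037, 0.999, 0.001], [0.999, -0.037, 0.0], [0.0, 0.001, -1.0]]
contact_force: [0.6, -0.0, 1.2]
opening: -0.0002
gripper_force: 0.6
```

Request:
send_rows:
  series:
    - [[-1, 0, -2], [0, 0, 0]]
    - [[-1, 0, -4], [0, 0, 0]]
    - [[-1, 0, -6], [0, 0, 0]]
    - [[-1, 0, -7], [0, 0, 0]]
    - [[-1, 0, -7], [0, 0, 0]]

```text
clock: 18.8
eef_pos: [0.5735, 0.1897, 0.0768]
orientation: [[0.037, 0.999, 0.003], [0.999, -0.037, -0.0], [-0.0, 0.003, -1.0]]
contact_force: [-3.6, -3.5, 21.7]
opening: 0.0
gripper_force: 10.2
```

Firm stop after about 5 mm of travel. I retreat and check.

Request:
send_rows:
  series:
    - [[0, 0, 15], [0, 0, 0]]
    - [[0, 0, 50], [0, 0, 0]]
    - [[-30, 0, 85], [0, 0, 0]]
    - [[-70, 0, 110], [0, 0, 0]]
    - [[-90, 0, 110], [0, 0, 0]]
    - [[-90, 0, 110], [0, 0, 0]]

```text
clock: 19.3
eef_pos: [0.4784, 0.1912, 0.1864]
orientation: [[0.032, 0.999, 0.002], [0.999, -0.032, -0.002], [-0.002, 0.002, -1.0]]
contact_force: [0.7, 0.2, -0.8]
opening: -0.0
gripper_force: 0.0
```

```bash
python3 - <<'E'
from h import *
st()
for n in('wrist','scene','top'):
    c=cam(n,n+'9.png'); P=pts(c); hsv=cv2.cvtColor(c['image'],cv2.COLOR_RGB2HSV).astype(int);H=hsv[...,0]
    m=((H<8)|(H>172))&(hsv[...,1]>150)&(hsv[...,2]>90)&(abs(P[...,0]-.556)<.04)&(abs(P[...,1]-.188)<.03)&(P[...,2]>.06)&(P[...,2]<.1)
    q=P[m]
    if len(q)>20:
        b=q[q[:,0]>np.percentile(q[:,0],85)];f=q[q[:,0]<np.percentile(q[:,0],15)];print(n,'back',np.median(b,0),'front',np.median(f,0))
    r=(abs(P[...,0]-.575)<.055)&(abs(P[...,1]-.092)<.045)&(P[...,2]>.115)&(P[...,2]<.15)
    if r.sum()>50:
        q=P[r];A=np.c_[q[:,0],q[:,1],np.ones(len(q))];print('  roof',np.linalg.lstsq(A,q[:,2],rcond=None)[0])
E
```

```text
clock 19.3
eef_pos [0.4784, 0.1912, 0.1864]
orientation [[0.0325, 0.9995, 0.0016], [0.9995, -0.0325, -0.0017], [-0.0016, 0.0017, -1.0]]
contact_force [0.6829, 0.2029, -0.7598]
moment [0.063, -0.1089, -0.0232]
opening -0.0
gripper_force 0.0
wrist back [0.5725 0.1894 0.0764] front [0.5417 0.1889 0.0825]
  roof [ 0.0007 -0.0001  0.1285]
scene back [0.5728 0.1827 0.0757] front [0.5413 0.1854 0.0817]
  roof [-0.0028 -0.0032  0.1311]
top back [0.5688 0.1922 0.0777] front [0.5414 0.1841 0.0822]
  roof [0.0001 0.0015 0.1288]
```

View pics/wrist9.png

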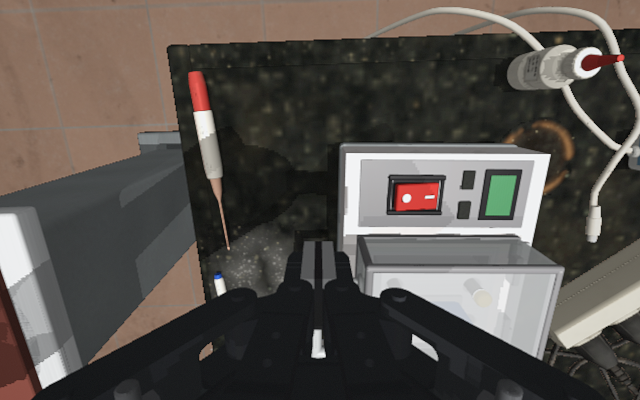

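The view shows the rocker at (417,195) with its back half down (tilt about -0.2 rad), the hood shut with a flat roof, and the bystanders in place.

```bash
python3 -c "
from cell import ticket
print(ticket.sign_off())"
```

```text
the job is handed in; nothing more can be done
None
```

The job is handed in: the tube block sits fully home over the locating plate, the hood is closed flat and the rocker is on, at about 19 s on the robot's clock.

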